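Close and latch the control box of a window test rig

ROBOT

A 6-joint arm with a two-finger parallel gripper is mounted at the origin on the work surface. World frame = base frame: x ahead of the robot, y to its left, z up, the work surface at z = 0. Lengths are in m, angles in rad, forces in N, time in s.
With the tool pointing down it reaches from about 0.3 to 1 m from the base axis. Payload 5.1 kg.
Tool frame: the origin (TCP) lies midway between the tips of the shut fingers; the grasp point (between the pads) lies manip.tcp_to_grasp behind it (manip.tcp_to_grasp is the distance from the TCP to the grasp point, in m); z points along the fingers, y is the line along which they close (so a half turn about z gives the same grasp; the last joint's range is limited). The gripper opens to 95 mm and grips with 3 to 60 N. Pads are 20 mm wide; open, the fingers measure 119 mm over their backs; the gripper's body (75 mm by 180 mm) begins 59 mm behind the grasp point.
Start: joints at [1.263, 0.124, 1.65, -0, 1.367, -0.083], TCP at [0.145, 0.634, 0.215] pointing down, gripper open.
Joint ranges: [-2.61, 2.61], [-1.02, 2.33], [0.03, 2.71], [-1.35, 4.49], [0.32, 2.68], [-2.91, 2.91]. Speed limits (rad/s): [2.57, 2.57, 3.14, 3.14, 3.14, 3.14].

INTERFACE

Orientations are given as a rotation vector (axis times angle).
In Python, from workcell import manip, cams, job_done gives the robot as it stands. Calls block until the motion is done:
- manip.move_to(position, orientation): joint-space move of the TCP to a pose.
- manip.move_linear(position, ori=None, max_speed=0.15): straight line of the TCP; ori=None keeps the orientation; max_speed is the mean speed in m/s.
- manip.movej(angles): joint-space move.
- manip.grip(opening, force=None): opening from 0.0 (shut) to 1.0 (fully open); force is the grip in N (None keeps the last); returns when the fingers have stopped.
- manip.pause(seconds).
- manip.inverse_kinematics(position, orientation): joint angles nearest the present ones, or None.
- cams.capture(name): name is "side" or "top"; returns the picture (420x560x3 uint8, red, green, blue); there is no depth.
- cams.calibration(name): a dict with "K" (3x3 intrinsics, pixels), "xyz" and "rotation" of the camera in the world. Camera axes: x right, y down, z forward; pixel columns grow to the right and rows downward; lengths in m; the calibration is good to about 2 mm. A picture is of the moment at which its call begins. calibration takes no time and is no camera call.
A pose or a line that the arm cannot do raises manip.PlanningError and nothing moves.
- job_done(): hands the job in; it is judged then, once.
Readings, each from a call of its own:
- manip.read_time(): time.
- manip.read_joints(): joint angles.
- manip.read_dq(): joint speeds.
- manip.read_joint_torque(): joint torques, N m.
- manip.read_position(): TCP position.
- manip.read_ee_rot(): TCP orientation.
- manip.read_contact_force(): force on the tool from outside, world axes, zero at the start.
- manip.read_torque(): the same for the moment, N m.
- manip.read_opening(): opening from 0.0 (shut) to 1.0 (fully open).
- manip.read_grip_force(): force on a finger pad.
Only numpy, scipy, OpenCV 4.12 (cv2) and the standard library are available. Lean on these libraries where they do the work, as an engineer would, in place of code of your own. Each camera call takes 0.05 s, during which the arm holds its last target. There are 200 camera calls.

TASK

Close up the control box: with the fingertips, gently push its raised clear lid all the way shut, then push down both latches on its front until each lies flat against the box. Pick nothing up: the tools and parts lying around stay where they are.

Things in the scene. Friction and masses are not known exactly. Their poses are not given: they have to be found in the camera images.
- box: Grey plastic control box fixed to the work surface, 150 mm deep (x), 250 mm wide (y), its base 75 mm high, open on top, full of electrical parts that stay below its rim. Screw feet and blanked cable glands stick 20 mm out of its short sides. Origin: centre of its underside; own x points from the latch side (front, facing the robot) to the hinge side, z up.
- lid (a joint): Clear plastic lid with a thin grey rim, 150 x 250 mm, 30 mm deep (4 mm walls), hinged on the rear upper edge of the box's base. Rad: 0 = fully shut, level, its top 105 mm above the work surface; 1.57 = upright. Starts at 1.2 to 1.6. Friction hinge: stays at any angle, about 4 N near the free edge moves it; stops dead at 0. While open, its outer (top) face looks away from the robot.
- lid_hinge (a point): Middle of the lid's hinge line, which runs along the box's own y axis, 75 mm behind the box's middle and 75 mm above the work surface. The lid's lower edge swings about this line.
- lid_edge (a point): Middle of the lid's front upper edge (the free edge, 150 mm ahead of the hinge line and 30 mm above the lid's lower edge when shut). Moves with the lid.
- latch_left (a joint): Sheet-steel snap latch, 38 mm wide, 45 mm long, pivoted on the front of the lid 80 mm to the left of its middle (seen from the robot). Rad: 0 = closed, hanging straight down flat over the box's front; 1.57 = standing straight out towards the robot when the lid is shut. Starts at 1.0 to 1.5; moves with the lid. Stiff pivot: stays where it is left, 2 N at its end moves it; stops dead at 0.
- latch_left_tab (a point): Middle of the free end of the left latch, 45 mm from its pivot line. That line is parallel to the hinge line, 158 mm ahead of it, and with the lid shut 87 mm above the work surface.
- latch_right (a joint): Sheet-steel snap latch, 38 mm wide, 45 mm long, pivoted on the front of the lid 80 mm to the right of its middle (seen from the robot). Rad: 0 = closed, hanging straight down flat over the box's front; 1.57 = standing straight out towards the robot when the lid is shut. Starts at 1.0 to 1.5; moves with the lid. Stiff pivot: stays where it is left, 2 N at its end moves it; stops dead at 0.
- latch_right_tab (a point): Middle of the free end of the right latch, 45 mm from its pivot line. That line is parallel to the hinge line, 158 mm ahead of it, and with the lid shut 87 mm above the work surface.
- driver: Bystander, not to be moved: screwdriver with a black handle, about 200 mm long, lying in front of the control box; origin under its middle.
- tape: Bystander, not to be moved: roll of black insulating tape lying flat, 72 mm across, 19 mm high, beside the control box; origin at the centre of its underside.
- sensor: Bystander, not to be moved: small black sensor housing with a lens on its front, 36 x 50 x 60 mm, standing beside the control box; origin at the centre of its underside.
- bracket: Bystander, not to be moved: aluminium angle bracket, 40 mm, standing on its foot behind the control box; origin at the centre of its underside.
- jar: Bystander, not to be moved: white plastic jar with a black cap, 60 mm across, 70 mm high; origin at the centre of its underside.
- meter: Bystander, not to be moved: grey hand multimeter lying on its back, 170 x 82 x 44 mm; origin at the centre of its underside.
- wrench: Bystander, not to be moved: steel open-ended wrench lying flat; origin under its middle.

How it is judged:
By the outcome, as a careful person would: the job done as asked, in the order asked, and still so for the second after the job is handed in, with the robot touching nothing.
It also fails if it takes over 45 s, if anything falls off the work surface, if the arm or the gripper's body presses on something with over 40 N, if the wrist force passes 120 N, or if a joint passes its speed limit or range.

## Working session

There is one attempt and no reset: what is moved stays moved. The work goes in short steps, each a Python script; the robot and the scene stay as the last script left them, time stands still between calls to the robot, and variables do not carry over. Pictures are saved under pics/ and viewed, at most 10 in all, crops included, and the job is handed in when it is done.

```bash
mkdir -p pics; python3 - <<'E'
from workcell import manip,cams
import cv2,numpy as np
for n in("side","top"):
    cv2.imwrite(f"pics/{n}0.png",cams.capture(n)[:,:,::-1])
    c=cams.calibration(n);print(n,{k:np.round(v,4).tolist() for k,v in c.items()})
print(manip.tcp_to_grasp,manip.read_ee_rot(),manip.read_time())
E
```

```text
side {'K': [[516.0636, 0.0, 288.8998], [0.0, 516.0636, 214.4605], [0.0, 0.0, 1.0]], 'xyz': [0.3898, -0.9589, 1.1908], 'rotation': [-2.4161, 0.2128, -0.0692]}
top {'K': [[506.8723, 0.0, 277.3073], [0.0, 506.8723, 214.4025], [0.0, 0.0, 1.0]], 'xyz': [0.1733, 0.0027, 1.8429], 'rotation': [-2.1736, 2.0495, -0.2116]}
0.0188 [-3.52342912e-01 -3.12139284e+00  2.85839429e-03] 0.1
```

View pics/side0.png

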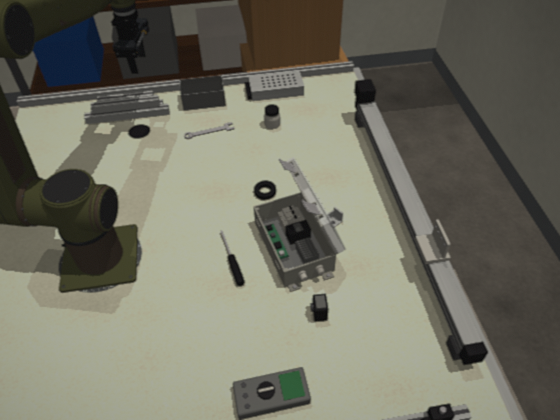

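View pics/top0.png

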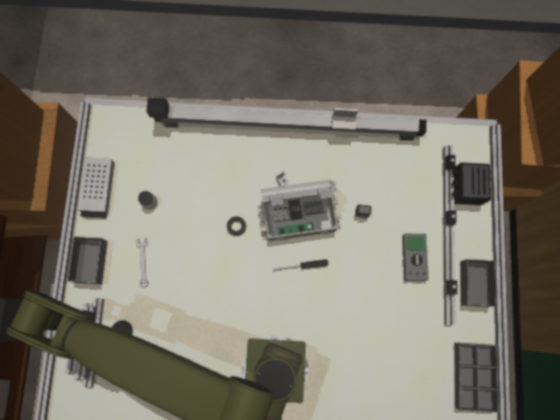

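The side view shows the box around (295,240) with its lid up. The top view shows it around (298,210), turned slightly. The tape, sensor, bracket and driver are all close to the box. I'll zoom in on both.

```bash
python3 - <<'E'
import cv2,numpy as np
a=cv2.imread("pics/side0.png")[145:325,215:365];b=cv2.imread("pics/top0.png")[165:285,215:380]
cv2.imwrite("pics/sidec.png",cv2.resize(a,None,fx=3.3,fy=3.3,interpolation=cv2.INTER_CUBIC)[:600])
cv2.imwrite("pics/topc.png",cv2.resize(b,None,fx=4.8,fy=4.8,interpolation=cv2.INTER_CUBIC))
E
```

```text
(no output)
```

View pics/sidec.png

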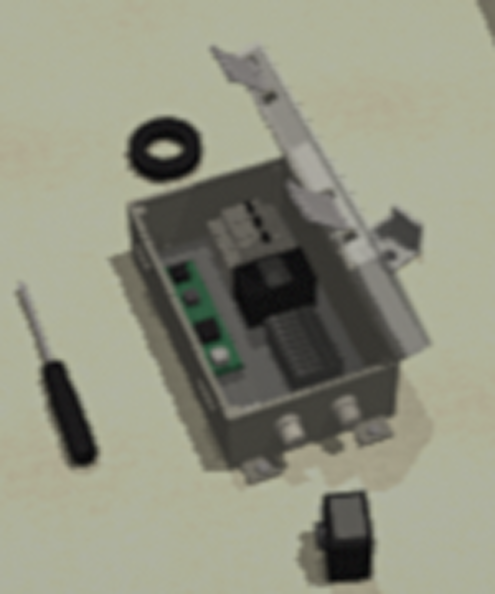

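View pics/topc.png

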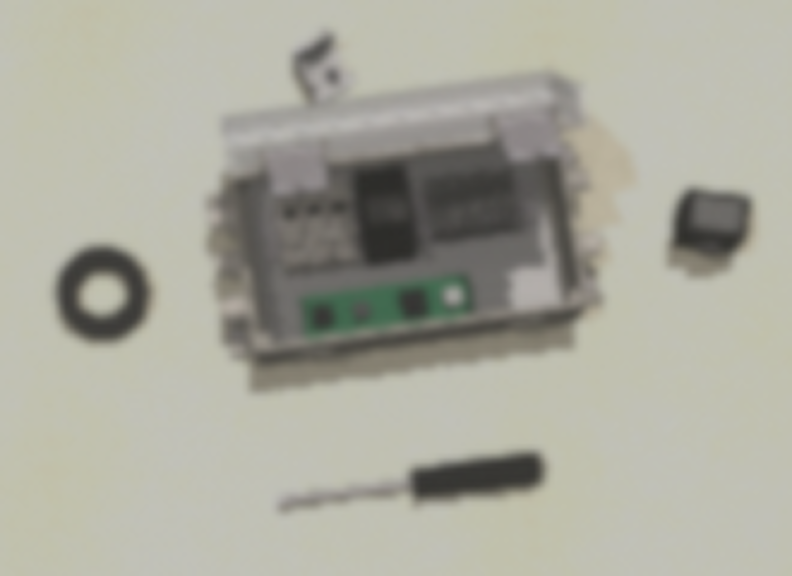

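The box rim, the lid strip and both latches are visible. I'll fit the pose and joint angles to these points in both views and overlay the model.

```bash
cat > h.py <<'E'
import cv2,numpy as np
from scipy.spatial.transform import Rotation as R
from scipy.optimize import least_squares
from workcell import cams
CAL={n:cams.calibration(n) for n in("side","top")}
def proj(n,P):
    c=CAL[n];Rm=R.from_rotvec(c["rotation"]).as_matrix()
    q=(np.atleast_2d(P)-c["xyz"])@Rm@np.array(c["K"]).T
    return q[:,:2]/q[:,2:]
def b2w(p,P):
    c,s=np.cos(p[2]),np.sin(p[2]);P=np.atleast_2d(P)
    return np.c_[p[0]+c*P[:,0]-s*P[:,1],p[1]+s*P[:,0]+c*P[:,1],P[:,2]]
def lid(th,u,y,w): # u ahead of hinge, w above lower edge -> box frame
    return [.075-u*np.cos(th)+w*np.sin(th),y,.075+u*np.sin(th)+w*np.cos(th)]
def tab(th,l,y): return lid(th,.158+.045*np.sin(l),y,.012-.045*np.cos(l))
def corners(p,L=("FL","FR","RR","RL")):
    x,y,yaw,th,l1,l2=p
    return b2w(p,[[-.075,.125,.075],[-.075,-.125,.075],lid(th,.15,.125,.03),lid(th,.15,-.125,.03),
      tab(th,l1,.099),tab(th,l1,.061),tab(th,l2,-.061),tab(th,l2,-.099)])
E
python3 - <<'E'
from h import *
S=np.array([[130,203],[232,415],[262,47],[428,343],[212,48],[237,82],[290,185],[308,222]])/3.3+[215,145]
T=np.array([[243,352],[583,312],[225,120],[572,78],[272,190],[325,188],[503,155],[548,152]])/4.8+[215,165]
f=lambda p:np.r_[(proj("side",corners(p))-S).ravel(),(proj("top",corners(p))-T).ravel()]
r=least_squares(f,[.6,-.05,0,1.4,1.2,1.2],loss="soft_l1")
print(np.round(r.x,4));print(np.round(f(r.x).reshape(2,8,2),1).tolist())
np.save("p.npy",r.x)
ims=[]
for n,(o,k,sz) in {"side":((215,145),2.6,(390,468)),"top":((215,165),2.4,(396,288))}.items():
    im=cv2.imread(f"pics/{n}0.png")[o[1]:o[1]+int(sz[1]/k),o[0]:o[0]+int(sz[0]/k)]
    im=cv2.resize(im,None,fx=k,fy=k);q=(proj(n,corners(r.x))-o)*k
    p=r.x;ex=(proj(n,b2w(p,[[.075,-.125,.075],[.075,.125,.075],lid(p[3],.15,.125,0),lid(p[3],.15,-.125,0)]))-o)*k
    for a in q: cv2.circle(im,tuple(int(v) for v in a),3,(0,0,255),1)
    for a in ex: cv2.circle(im,tuple(int(v) for v in a),3,(255,0,0),1)
    ims.append(cv2.copyMakeBorder(im,0,470-im.shape[0],0,0,0))
cv2.imwrite("pics/ov.png",np.hstack(ims))
E
```

```text
[ 0.5526 -0.0559  0.1986  1.2463  0.912   0.9291]
[[[-0.4, -0.5], [-0.6, 1.2], [1.4, -3.2], [-11.1, -28.6], [0.3, 0.6], [-2.2, -0.5], [-0.4, 0.1], [0.1, -0.3]], [[1.4, -1.3], [0.5, -2.7], [-1.0, 0.8], [1.7, -0.7], [-0.7, 0.1], [-0.0, -1.1], [0.4, 0.5], [2.6, -0.5]]]
```

View pics/ov.png

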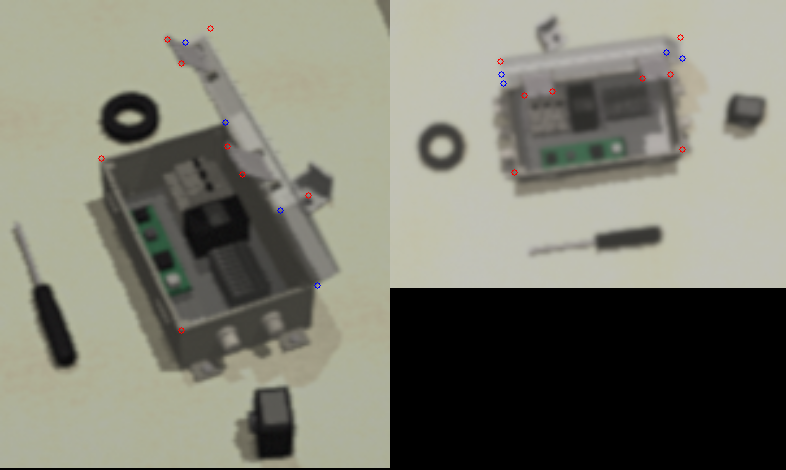

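One side-view point was wrong: the strip's lower end is the corner at the hinge, not the free one. I'll relabel it and refit.

```bash
python3 - <<'E'
from h import *
S=np.array([[130,203],[232,415],[262,47],[428,343],[212,48],[237,82],[290,185],[308,222]])/3.3+[215,145]
T=np.array([[243,352],[583,312],[225,120],[572,78],[272,190],[325,188],[503,155],[548,152]])/4.8+[215,165]
RR=np.array([398,362])/3.3+[215,145]
def f(p):
    a=corners(p);b=a.copy();b[3]=b2w(p,[lid(p[3],0,-.125,.03)])[0]
    return np.r_[(proj("side",b)-S).ravel(),(proj("top",a)-T).ravel(),(proj("side",b2w(p,[[.075,-.125,.075]]))-RR)[0]]
r=least_squares(f,[.6,-.05,0,1.4,1.2,1.2],loss="soft_l1")
print(np.round(r.x,4));print(np.round(f(r.x),1).tolist())
np.save("p.npy",r.x);p=r.x
ims=[]
for n,(o,k,sz) in {"side":((215,145),2.6,(390,468)),"top":((215,165),2.4,(396,288))}.items():
    im=cv2.imread(f"pics/{n}0.png")[o[1]:o[1]+int(sz[1]/k),o[0]:o[0]+int(sz[0]/k)]
    im=cv2.resize(im,None,fx=k,fy=k,interpolation=cv2.INTER_CUBIC);q=(proj(n,corners(p))-o)*k
    ex=(proj(n,b2w(p,[[.075,-.125,.075],[.075,.125,.075],lid(p[3],.15,.125,0),lid(p[3],.15,-.125,0),[-.075,.125,0],[-.075,-.125,0]]))-o)*k
    for a in q: cv2.circle(im,tuple(int(v) for v in a),3,(0,0,255),1)
    for a in ex: cv2.circle(im,tuple(int(v) for v in a),3,(255,0,0),1)
    ims.append(cv2.copyMakeBorder(im,0,470-im.shape[0],0,0,0))
cv2.imwrite("pics/ov2.png",np.hstack(ims))
from workcell import manip
# bystander rough positions (side-view ground points vs top-view), z=0 rays
def ground(n,uv,z):
    c=CAL[n];d=R.from_rotvec(c["rotation"]).as_matrix()@np.linalg.solve(np.array(c["K"]),[*uv,1]);t=(z-c["xyz"][2])/d[2];return (c["xyz"]+t*d).round(3)
for nm,uv,z in(("tape",(236,226),.02),("sensor",(363,209),.06),("drv1",(273,269),.01),("drv2",(327,263),.02),("bracket",(282,180),.04)):print(nm,ground("top",uv,z))
E
```

```text
[ 0.5505 -0.0551  0.1982  1.2595  0.881   0.9024]
[-1.1, -0.6, -1.4, 1.1, 1.3, -3.6, 1.3, 0.7, -0.0, 0.4, -2.5, -0.7, -0.7, -0.2, -0.2, -0.6, 1.2, -0.8, 0.3, -2.1, -1.4, 0.8, 1.4, -0.6, -1.0, 0.3, -0.4, -0.9, 0.0, 0.6, 2.3, -0.3, 0.5, 0.2]
tape [0.497 0.169 0.02 ]
sensor [ 0.579 -0.286  0.06 ]
drv1 [0.349 0.025 0.01 ]
drv2 [ 0.381 -0.168  0.02 ]
bracket [0.675 0.011 0.04 ]
```

View pics/ov2.png

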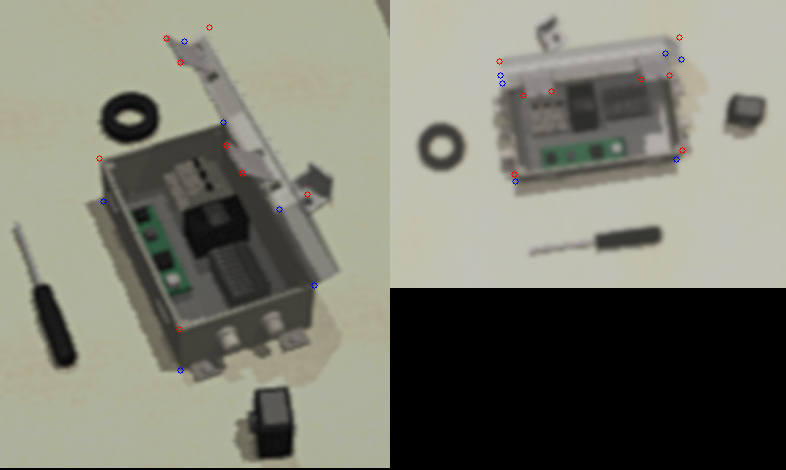

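The fit agrees in both views to about 2 px: box at (0.551, -0.055), yaw 0.20, lid about 1.3. Next I'll push the lid with shut fingers from behind, with the tool leaning back, checking force at each step.

```bash
cat >> h.py <<'E'
from workcell import manip
p=np.load("p.npy")
def ori(a): return (R.from_euler("z",p[2])*R.from_euler("y",np.pi+a)).as_rotvec()
def go(P,a,v=.1): manip.move_linear(b2w(p,P)[0],ori(a),max_speed=v)
def F(): return np.array(manip.read_contact_force())
E
python3 - <<'E'
from h import *
t=.4
def tip(th,d=0): return lid(th,.125,0,.03+.01*abs(np.sin(th-t))+d)
ths=[1.5,1.3,1.1,.9,.7,.5,.3,.15,.06,.02]
js=[manip.inverse_kinematics(b2w(p,tip(a))[0],ori(t)) is not None for a in [1.7]+ths];print(js)
assert all(js)
manip.grip(0.0)
x=manip.read_position();manip.move_linear([x[0]+.05,x[1]-.05,.42],max_speed=.3)
manip.move_to(b2w(p,[.15,0,.40])[0],ori(t))
go(tip(1.7,.01),t,.25);print(manip.read_time(),F().round(1))
for a in ths:
    go(tip(a),t,.12);print(a,F().round(1))
for k in range(6):
    if F()[2]>12: break
    go(tip(0,-.001*k),t,.03);print(k,F().round(1))
print(manip.read_time(),manip.read_position())
c=cams.capture("side");cv2.imwrite("pics/s1.png",cv2.resize(c[145:325,215:365,::-1],None,fx=3.3,fy=3.3))
E
```

```text
[True, True, True, True, True, True, True, True, True, True, True]
6.2667 [-1.2 -0.5 -0.2]
1.5 [-0.5  0.1  0.6]
1.3 [ 0.7 -0.6  0.5]
1.1 [ 0.2 -0.3 -0.1]
0.9 [-0.1 -0.6 -0.4]
0.7 [-1.   0.3 -0.7]
0.5 [ 0.1 -0.4 -0.1]
0.3 [ 0.2 -0.5  0.8]
0.15 [ 1.2  0.4 -0.1]
0.06 [-0.6 -0.8  0. ]
0.02 [-0.9 -0.5  0.7]
0 [0.8 0.3 2.6]
1 [0.3 0.8 5.7]
2 [-1.7  1.5  9.1]
3 [-2.6  1.5 13.8]
10.7917 [ 0.50201077 -0.06498498  0.1087511 ]
```

The force rises steadily to 14 N with the tip edge at z ≈ 0.105, so the lid is shut. I'll back off and check by picture.

```bash
python3 - <<'E'
from h import *
q=lid(0,.125,0,.05);go(q,.4,.1)
go([-.06,0,.30],.0,.25)
ims=[]
for n,o,sz,k in(("side",(215,145),(150,180),2.6),("top",(215,165),(165,120),2.4)):
    c=cams.capture(n)[:,:,::-1];cv2.imwrite(f"pics/{n}1.png",c)
    c=c[o[1]:o[1]+sz[1],o[0]:o[0]+sz[0]];c=cv2.resize(c,None,fx=k,fy=k,interpolation=cv2.INTER_CUBIC)
    for L in(.9,1.3):
      P=[tab(0,L,y) for y in(.099,.061,-.061,-.099)]
      for a in (proj(n,b2w(p,P))-o)*k: cv2.circle(c,tuple(int(v) for v in a),2,(0,0,255) if L<1 else(255,0,0),1)
    ims.append(cv2.copyMakeBorder(c,0,470-c.shape[0],0,0,0))
cv2.imwrite("pics/c1.png",np.hstack(ims));print(manip.read_time())
s=-.4
for y in(.08,-.08):
  for l in(1.5,.8,0):
    P=[-.083-.035*np.sin(l)-.02*np.cos(l),y,.087-.035*np.cos(l)+.02*np.sin(l)]
    print(y,l,[manip.inverse_kinematics(b2w(p,P)[0],ori(a)) is not None for a in(-.4,-.25,0)])
E
```

```text
12.1333
0.08 1.5 [True, True, True]
0.08 0.8 [True, True, True]
0.08 0 [True, True, True]
-0.08 1.5 [True, True, True]
-0.08 0.8 [True, True, True]
-0.08 0 [True, True, True]
```

View pics/c1.png

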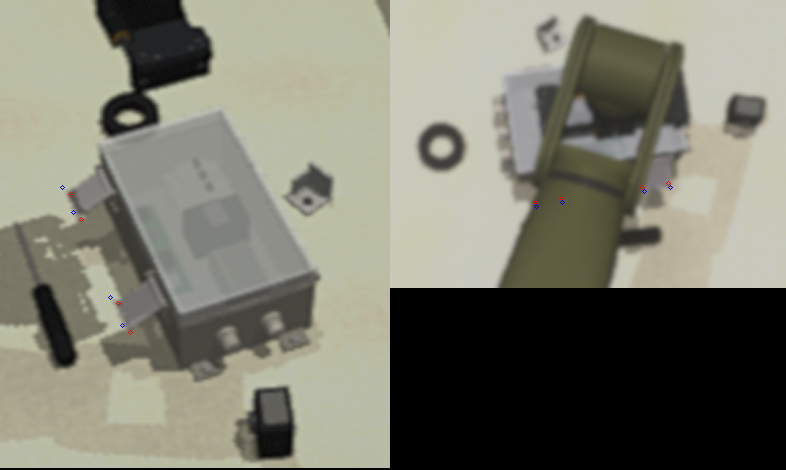

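The lid is shut, and both latches stick out at roughly 1 rad, in line with the model. I'll sweep each latch shut along its arc, stopping on force.

```bash
cat > latch.py <<'E'
from h import *
s=.4
def tipL(l,y,d=0,r=.034):
    o=.01*abs(np.cos(s+l))+d
    return [-.083-r*np.sin(l)-o*np.cos(l),y,.087-r*np.cos(l)+o*np.sin(l)]
fx=lambda: F()[:2]@[np.cos(p[2]),np.sin(p[2])]
for y in(.08,-.08):
    q=tipL(1.6,y,.02)
    go([q[0],y,.20],-s,.25);go(q,-s,.15)
    for l in(1.4,1.1,.8,.5,.25,.1,0): go(tipL(l,y),-s,.08)
    print(y,"l0",round(fx(),1))
    for k in range(1,10):
        if fx()<-12: break
        go(tipL(0,y,-.001*k),-s,.03)
    print(k,round(fx(),1),F().round(1),manip.read_position())
    q=tipL(0,y,.04);go(q,-s,.12);go([q[0]-.02,y,.20],-s,.25)
go([-.20,-.1,.35],0,.3)
manip.move_to([.2,.5,.4],ori(0))
print(manip.read_time(),F().round(1))
ims=[]
for n,o,sz,k in(("side",(215,145),(150,180),2.6),("top",(215,165),(165,120),2.4)):
    c=cams.capture(n)[:,:,::-1];cv2.imwrite(f"pics/{n}2.png",c)
    c=cv2.resize(c[o[1]:o[1]+sz[1],o[0]:o[0]+sz[0]],None,fx=k,fy=k,interpolation=cv2.INTER_CUBIC)
    ims.append(cv2.copyMakeBorder(c,0,470-c.shape[0],0,0,0))
cv2.imwrite("pics/c2.png",np.hstack(ims))
E
python3 latch.py
```

```text
0.08 l0 -25.0
1 -25.0 [-24.6  -4.4  18. ] [0.44188422 0.00489382 0.0525247 ]
-0.08 l0 -22.8
1 -22.8 [-22.7  -2.6  17.6] [ 0.47415466 -0.15224528  0.0533928 ]
24.8917 [-0.5 -0.9  0.1]
```

View pics/c2.png

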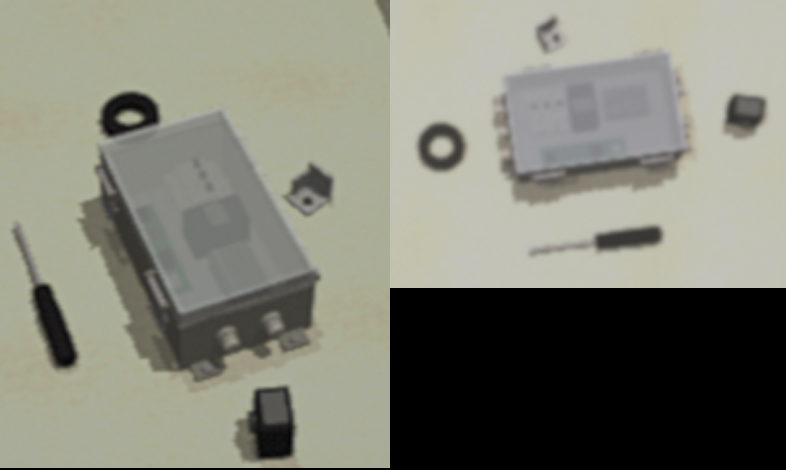

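Both latches lie flat against the box, the lid is level, and the tools and parts are where they were. The robot is clear of everything.

```bash
python3 -c "
from workcell import job_done
print(job_done())"
```

```text
the job is handed in; nothing more can be done
None
```

I shut the lid, pushed both latches down flat against the box, and handed the job in at about 25 s on the robot's clock; nothing else was moved.

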